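Find the keep-warm notch of an induction plate by feel and switch on

ROBOT

A 6-joint arm with a two-finger parallel gripper is mounted at the origin on the work surface. World frame = base frame: x ahead of the robot, y to its left, z up, the work surface at z = 0. Lengths are in m, angles in degrees, forces in N, time in s.
With the tool pointing down it reaches from about 0.3 to 0.875 m from the base axis. Payload 4.2 kg.
Tool frame: the origin (TCP) lies at the very end of the fingers, on their centre line; the grasp point (between the pads) lies robot.pinch_z behind it (robot.pinch_z is the distance from the TCP to the grasp point, in m); x points along the fingers, y is the direction in which the jaws open and shut, and the axes are right-handed (so a half turn about x gives the same grasp; the last joint's range is limited). The gripper opens to 85 mm and grips with 20 to 120 N. Pads are 22 mm wide; open, the fingers measure 114 mm over their backs; the gripper's body (76 mm by 85 mm) begins 54 mm behind the grasp point. The pads swing forward as they close: fully open they stand 13 mm farther back than shut.
Start: joints at [72.823, 18.312, 89.639, -0, 72.044, -1.146], TCP at [0.159, 0.553, 0.198] pointing down, gripper open.
Joint ranges: [-177.97, 177.97], [-48.28, 115.42], [12.27, 149.76], [-77.06, 257.06], [2.81, 150.46], [-146.56, 146.56]. Speed limits (degrees/s): [147.25, 147.25, 180, 180, 180, 180].

INTERFACE

Orientations are given as [roll, pitch, yaw] about the fixed x, y, z axes, in that order (R = Rz(yaw) Ry(pitch) Rx(roll)).
In Python, from bench import robot, jaws, kin, vision, job_done, telemetry gives the robot as it stands. The module is installed in compiled form; this text tells all that it offers. Calls block until the motion is done:
- robot.goto(position, orientation): joint-space move of the TCP to a pose.
- robot.movel(position, orientation=None, speed=0.15, until_force=None): straight line of the TCP; orientation=None keeps the orientation; speed is the mean speed in m/s. With until_force (N) it stops when the force on the tool has changed by that much, and returns True; else False.
- robot.set_joints(angles): joint-space move.
- jaws.ungrasp() and jaws.gripper_close(): open the fingers fully, or close them until they stop; the grip force is fixed at half the most.
- robot.wait(seconds).
- kin.inverse_kinematics(position, orientation): joint angles nearest the present ones, or None.
- vision.grab_frame(name): name is "side" or "top" or "wrist"; returns a dict with "pixels" (420x560x3 uint8, blue, green, red), "z_map" (420x560 float32, m along the optical axis (not along the pixel's ray), 0 where there is no reading), "camera_matrix" (3x3 intrinsics, pixels), "pose" (4x4, takes a point from camera to world coordinates). Camera axes: x right, y down, z forward; pixel columns grow to the right and rows downward; lengths in m; the calibration is good to about 2 mm. A picture is of the moment at which its call begins.
A pose or a line that the arm cannot do raises robot.MotionError and nothing moves.
- job_done(): hands the job in, once; it reports no verdict.
Readings, each from a call of its own:
- telemetry.current_time_s(): time.
- telemetry.current_joint_pos(): joint angles.
- telemetry.current_joint_vel(): joint speeds.
- telemetry.current_joint_efforts(): joint torques, N m.
- telemetry.current_eef_pos(): TCP position.
- telemetry.current_tool_rot(): TCP orientation.
- telemetry.current_contact_force(): force on the tool from outside, world axes, zero at the start.
- telemetry.current_torque(): the same for the moment, N m.
- telemetry.current_width(): finger opening in m.
Only numpy, scipy, OpenCV 4.12 (cv2) and the standard library are available. Lean on these libraries where they do the work, as an engineer would, in place of code of your own. Each camera call takes 0.05 s, during which the arm holds its last target.

TASK

Get the induction plate keeping the saucepan warm: turn its unmarked bar knob clockwise by feel until it drops into the hidden keep-warm notch, push the knob fully down there without ever forcing it, and only then flip the toggle switch over to on (away from the robot). Leave the saucepan, the tray, the glasses, the tin and the jar where they are.

Things in the scene. Friction and masses are not known exactly. Their poses are not given: they have to be found in the camera images.
- hob: Induction plate, fixed: grey slab 360 (x) x 300 (y) x 60 mm high, black cooking glass on top, steel control strip along its robot-side (-x) edge. Origin at the centre of its underside; +x points away from the robot, +y along the strip towards the knob. The knob's upright axis is at (-135, 75) mm, the toggle switch at (-135, -80) mm in this frame.
- knob_grip (a point): Grip point of the black control knob, on its turning axis, 99 mm above the counter until pushed down. The knob is a disc 52 mm across, its top 77 mm above the counter, with an upright grip bar on it: 46 mm long (this point's x), 14 mm thick (its y), 30 mm high, its top at 107 mm. The point turns with the knob.
- dial: Spindle that turns with the knob; origin on its axis at counter height. It turns clockwise from above, up to 2.7 rad; the notch lies 0.6 to 1.7 rad clockwise of the start, unmarked. Even, slightly jerky drag, 0.05 to 0.35 N m. Entering the notch the torque reverses (the knob pulls ahead by 0.1 rad); turning on out of it needs 0.7 N m or more. Left free, it centres itself in the notch. It may be turned back.
- knob (a joint): How far the knob has been pushed down (m): 0 standing out, 0.007 fully down. It slides with about 3 N of friction and stays where it is left. Away from the notch it is blocked after 0.002; within about 0.1 rad of the notch's centre it goes all the way down.
- foot: The knob's steel foot, 8 mm square, hidden inside the plate, origin on the knob's axis. It moves with the knob and meets a blocking ring if the knob is pushed down away from the notch, or the notch's walls if the pushed-down knob is twisted. More than 25 N on it counts as forcing.
- switch (a joint): The toggle switch (rad): 0 off, leaning to the plate's -x (towards the robot); 1.0 on, leaning to the plate's +x. It takes 1 to 2 N at the tip and stays where it is left.
- switch_tip (a point): Centre of the steel ball, 26 mm across, on the end of the toggle's lever (50 mm from its pivot, which is 82 mm above the counter). The ball's centre is 126 mm above the counter at either end, 132 mm midway, and moves 48 mm along the plate's +x from off to on. The switch block is 70 (x) x 50 (y) x 25 mm high.
- pan: Steel saucepan, 150 mm across and 85 mm high with a black handle, standing on the plate's cooking glass. Origin at the centre of its underside.
- tray: Round steel tray, 220 mm across, on the counter to the robot's left. Origin at the centre of its underside.
- glass_a: Chai glass, 58 mm across the rim, 78 mm high, on the tray. Origin at the centre of its underside.
- glass_b: Chai glass like glass_a, on the tray.
- glass_c: Chai glass like glass_a, on the counter close beside the plate.
- glass_d: Chai glass like glass_a, on the counter close beside the plate.
- tin: Closed orange spice tin, 84 mm across, 95 mm high, on the counter to the robot's right. Origin at the centre of its underside.
- jar: Glass sugar jar, 72 mm across, 120 mm high, on the counter to the right. Origin at the centre of its underside.

How it is judged (in metres and radians):
On the way, in this order (a step that is already met when the one before it is completed fails the run):
1. the knob is pushed fully down in the keep-warm notch (value of joint knob above 0.0055 m), for 0.2 s.
2. then the toggle is flipped to on (value of joint switch above 0.85 rad), for 0.2 s.
At the end, for the whole second after the job is handed in: The knob is down in its notch by more than 5.5 of its 7 mm, the toggle is over at on (more than 0.85 of 1.0 rad) and still, and the saucepan, tray, glasses, tin and jar stand within 30 mm of where they began (value of joint knob above 0.0055 m and value of joint switch above 0.85 rad and velocity of joint switch below 0.1 rad/s and distance of each of pan, tray, glass_a, glass_b, glass_c, glass_d, tin, jar from where it was at the start of the episode below 0.03 m); the robot touches nothing.
It fails at once if the knob was forced: more than 25 N on its foot inside the plate (contact force between foot and anything else above 25 N).
It fails at once if the toggle was flipped before the knob was home (value of joint switch above 0.85 rad and value of joint knob below 0.0045 m).
It fails at once if a bystander was knocked out of place (distance of any of pan, tray, glass_a, glass_b, glass_c, glass_d, tin, jar from where it was at the start of the episode above 0.03 m).
It also fails if it takes over 72 s, if anything falls off the work surface, if the arm or the gripper's body presses on something with over 40 N, if the wrist force passes 120 N, or if a joint passes its speed limit or range.

## Working session

There is one attempt and no reset: what is moved stays moved. The work goes in short steps, each a Python script; the robot and the scene stay as the last script left them, time stands still between calls to the robot, and variables do not carry over. Pictures are saved under pics/ and viewed, and the job is handed in when it is done.

```bash
mkdir -p pics; ls; python3 - <<'E'
from bench import robot, jaws, kin, vision, job_done, telemetry
import cv2, numpy as np
print(telemetry.current_time_s(), robot.pinch_z, telemetry.current_tool_rot(), telemetry.current_contact_force(), telemetry.current_width())
for n in ["side","top","wrist"]:
    f=vision.grab_frame(n); cv2.imwrite(f"pics/{n}0.png",f["pixels"]); np.savez(f"{n}0.npz",**f)
    print(n,f["camera_matrix"].tolist(),np.round(f["pose"],3).tolist())
E
```

```text
pics
0.0 0.0187 [ -90.66737255   89.90265109 -106.69864221] [-0.59441438 -0.48664866  0.12199915] 0.08542889898591532
side [[503.4708300523126, 0.0, 272.1213495313086], [0.0, 503.4708300523126, 212.20341145136834], [0.0, 0.0, 1.0]] [[0.876, -0.298, 0.38, 0.026], [-0.482, -0.554, 0.678, -0.958], [0.008, -0.777, -0.629, 1.033], [0.0, 0.0, 0.0, 1.0]]
top [[475.4050511799627, 0.0, 277.15395265843324], [0.0, 475.4050511799627, 208.9357979229744], [0.0, 0.0, 1.0]] [[0.003, -0.992, 0.125, 0.419], [-1.0, -0.001, 0.017, 0.04], [-0.017, -0.125, -0.992, 1.51], [0.0, 0.0, 0.0, 1.0]]
wrist [[292.34132640586193, 0.0, 284.9318849101948], [0.0, 292.34132640586193, 210.2070023531424], [0.0, 0.0, 1.0]] [[0.276, 0.927, 0.256, 0.095], [0.961, -0.265, -0.075, 0.572], [-0.002, 0.266, -0.964, 0.374], [0.0, 0.0, 0.0, 1.0]]
```

View pics/top0.png

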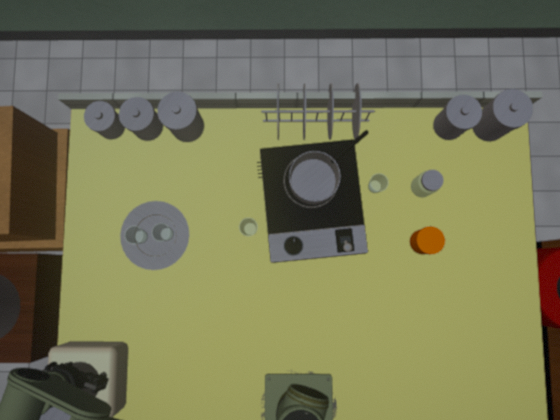

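View pics/side0.png

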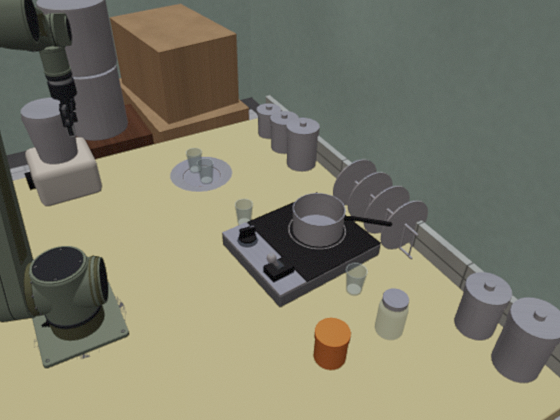

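View pics/wrist0.png

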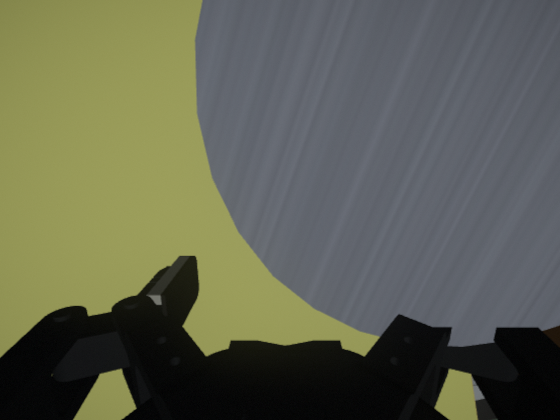

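The top view shows the plate at about (262–366, 140–262), the knob at (293, 245), the toggle at (346, 241), and a glass at (249, 228) beside the knob. Next I'll measure the plate from depth and zoom in on it.

```bash
cat > h.py <<'E'
import numpy as np, cv2
def cloud(f):
    z=f["z_map"].astype(float);K=f["camera_matrix"];T=f["pose"]
    v,u=np.indices(z.shape)
    p=np.stack([(u-K[0,2])/K[0,0]*z,(v-K[1,2])/K[1,1]*z,z],-1)
    w=p@T[:3,:3].T+T[:3,3]; w[z<=0]=np.nan
    return w
def ray(f,u,v,h):
    K=f["camera_matrix"];T=f["pose"]
    d=T[:3,:3]@np.array([(u-K[0,2])/K[0,0],(v-K[1,2])/K[1,1],1.]);o=T[:3,3]
    return o+d*(h-o[2])/d[2]
def load(n): return dict(np.load(n))
E
python3 - <<'E'
from h import *
f=load("top0.npz"); w=cloud(f)
m=(w[...,2]>0.04)&(w[...,2]<0.075)
m[:, :250]=0;m[:,380:]=0;m[:130]=0;m[270:]=0
n,l,s,c=cv2.connectedComponentsWithStats(m.astype(np.uint8))
i=1+np.argmax(s[1:,4]);print(s[i],np.nanmedian(w[l==i],0))
pts=w[l==i][:,:2]*1000
r=cv2.minAreaRect(pts.astype(np.float32));print("rect",r, cv2.boxPoints(r).tolist())
# pixel contour at 60mm plane
cn=cv2.findContours((l==i).astype(np.uint8),0,2)[0][0]
for q in ((1,h) for h in (0.11,)): pass
for lo,hi,name in ((0.068,0.115,'knob/switchblk'),(0.085,0.112,'bar'),(0.115,0.16,'ball')):
    mm=(w[...,2]>lo)&(w[...,2]<hi); mm[:235-5]=0; mm[265:]=0; mm[:,270:][:, 100:]=0; mm[:,:270]=0
    n2,l2,s2,c2=cv2.connectedComponentsWithStats(mm.astype(np.uint8))
    for k in range(1,n2):
        print(name,s2[k],np.round(np.median(w[l2==k],0),4), np.round(cv2.minAreaRect((w[l2==k][:,:2]*1000).astype(np.float32))[2],1))
for n,(a,b,c_,d) in {'top0':(120,275,230,390),'side0':(170,310,210,410)}.items():
    g=load(n+".npz"); cv2.imwrite(f"pics/{n}z.png",cv2.resize(g["pixels"][a:b,c_:d],None,fx=4,fy=4,interpolation=3)[:600,:800])
E
```

```text
[ 260  139  108  123 8254] [ 0.60181835 -0.03456074  0.06024099]
rect ((632.8991088867188, -45.51728820800781), (358.2979431152344, 301.2129211425781), 5.83670711517334) [[439.3631591796875, 86.09008026123047], [469.99462890625, -213.561279296875], [826.43505859375, -177.12466430664062], [795.8035888671875, 122.52670288085938]]
knob/switchblk [335 230  20  22 313] [ 0.5105 -0.132   0.086 ] 3.1
knob/switchblk [355 231   1   1   1] [ 0.5337 -0.1707  0.0693] 0.0
knob/switchblk [364 231   1   1   1] [ 0.5337 -0.1979  0.069 ] 0.0
knob/switchblk [276 235   1   1   1] [0.521  0.0684 0.0706] 0.0
knob/switchblk [289 235   1   1   1] [0.5212 0.029  0.0684] 0.0
knob/switchblk [285 236  17  18 230] [0.4906 0.0175 0.0792] 89.9
knob/switchblk [302 237   1   1   1] [ 0.5152 -0.0103  0.0684] 0.0
knob/switchblk [305 238   1   1   1] [ 0.5122 -0.0194  0.069 ] 0.0
knob/switchblk [326 239   2   1   2] [ 0.5093 -0.0843  0.0692] -91.5
knob/switchblk [280 240   1   1   1] [0.506  0.0563 0.0681] 0.0
knob/switchblk [274 243   2   2   2] [0.4954 0.0729 0.0686] 135.6
knob/switchblk [271 246   1   1   1] [0.487
[... 264 characters left out ...]
2 -0.0886  0.0682] 0.0
knob/switchblk [273 254   1   1   1] [0.4637 0.0774 0.0682] 0.0
knob/switchblk [301 255   1   1   1] [ 0.4609 -0.0072  0.068 ] 0.0
knob/switchblk [326 255   1   1   1] [ 0.4611 -0.0824  0.0685] 0.0
knob/switchblk [336 254   1   1   1] [ 0.4642 -0.1126  0.0681] 0.0
knob/switchblk [307 256   1   1   1] [ 0.4579 -0.0251  0.0708] 0.0
knob/switchblk [278 260   1   1   1] [0.4457 0.0622 0.0683] 0.0
bar [336 230  18  22 187] [ 0.5108 -0.1322  0.0889] 0.0
bar [291 237   6  16  71] [0.489  0.0174 0.1068] 83.8
bar [353 247   2   4   4] [ 0.4801 -0.1643  0.0866] 21.1
bar [351 249   2   2   2] [ 0.477  -0.1567  0.0878] 133.1
ball [344 243   9   9  62] [ 0.4823 -0.1401  0.1353] 1.7
```

View pics/top0z.png

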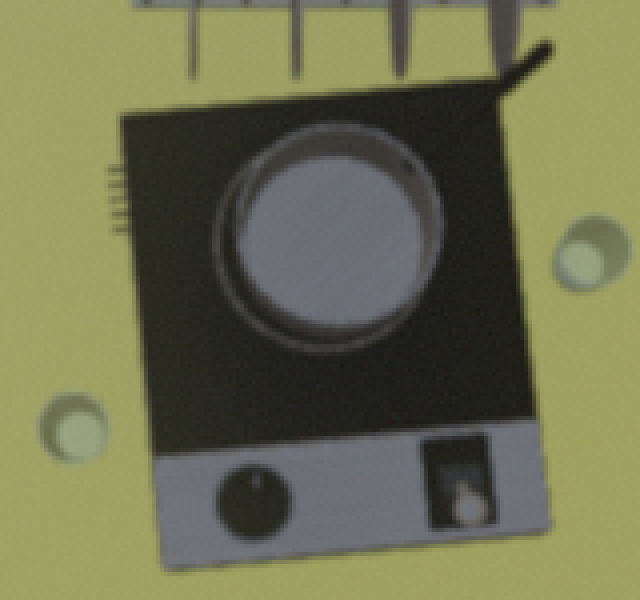

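View pics/side0z.png

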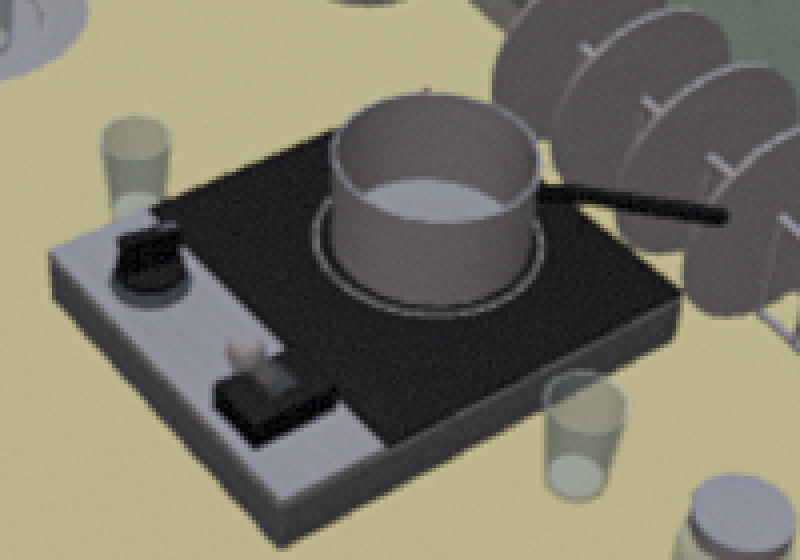

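```bash
python3 - <<'E'
from h import *
f=load("top0.npz"); w=cloud(f)
m=(w[...,2]>0.095)&(w[...,2]<0.112); m[:230]=0;m[265:]=0;m[:,:280]=0;m[:,305:]=0
p=w[m][:,:2]; c=p.mean(0); e,V=np.linalg.eigh(np.cov((p-c).T)); print(c,len(p),np.degrees(np.arctan2(V[1,1],V[0,1])),np.sqrt(e*12))
print(cv2.minAreaRect((p*1000).astype(np.float32)))
f=load("side0.npz"); w=cloud(f)
m=(w[...,2]>0.095)&(w[...,2]<0.112)&(abs(w[...,0]-.49)<.05)&(abs(w[...,1]-.017)<.045)
p=w[m][:,:2]; print(p.mean(0),len(p),cv2.minAreaRect((p*1000).astype(np.float32)), np.median(w[m][:,2]))
# objects near: glasses
f=load("top0.npz"); w=cloud(f)
for lo,hi in((0.03,0.085),):
    m=(w[...,2]>0.02)&(w[...,2]<0.09)
    n,l,s,c=cv2.connectedComponentsWithStats(m.astype(np.uint8))
    for k in range(1,n):
        if s[k,4]>25: print(s[k],np.round(np.median(w[l==k],0),3))
for u,v in((249,228),(376,185)): print(ray(f,u,v,.07))
E
```

```text
[0.49112674 0.01606638] 69 174.0437449409833 [0.01417363 0.04629248]
((491.1635437011719, 16.124248504638672), (13.35360336303711, 44.47343444824219), 83.76231384277344)
[0.48857145 0.01180343] 84 ((488.7684326171875, 12.143424987792969), (45.79724884033203, 21.16468048095703), 5.19980525970459) 0.10337258031240687
[334  89  22  21 243] [ 0.946 -0.149  0.069]
[362  91  96  15 966] [ 0.947 -0.34   0.071]
[459  91  49  49 514] [ 0.873 -0.579  0.071]
[525  91  16  12  81] [ 0.953 -0.731  0.086]
[ 59  93  68  15 413] [0.945 0.659 0.07 ]
[136  92  32  15 127] [0.946 0.457 0.084]
[194  92  83  15 779] [0.946 0.193 0.064]
[279  92  25  18 251] [0.946 0.022 0.064]
[306  92  24  18 230] [ 0.946 -0.058  0.064]
[434 107  33  32 305] [ 0.853 -0.452  0.056]
[ 98 111  26  27 224] [0.853 0.58  0.055]
[133 110  30  30 252] [0.848 0.457 0.057]
[303 112   1  27  27] [ 0.868 -0.015  0.056]
[328 112   2  27  51] [ 0.87  -0.095  0.068]
[352 112   5  27  80] [ 0.872 -0.175  0.057]
[170 114  34  27 246] [0.84  0.331 0.056]
[ 257  139  111  124 8696] [ 0.596 -0.035  0.06 ]
[ 291  156   46   44 1555] [ 0.697 -0.048  0.066]
[369 173  20  19 209] [ 0.692 -0.254  0.062]
[412 172  21  25 177] [ 0.666 -0.367  0.06 ]
[239 217  19  19 150] [0.558 0.161 0.066]
[152 222  22  19 230] [0.533 0.429 0.063]
[121 225  27  19 273] [0.523 0.51  0.061]
[411 229  17  25 134] [ 0.499 -0.355  0.052]
[  0 275  20  62 694] [0.309 0.878 0.053]
[ 66 341  63  72 678] [0.14  0.521 0.056]
[275 393  11  27  63] [0.035 0.055 0.069]
[0.54217239 0.15063502 0.07      ]
[ 0.67484072 -0.23718084  0.07      ]
```

The zooms show the bar roughly along x, with its pointer mark at top-zoom (257, 480). The toggle leans towards the robot. The two cameras disagree on the bar's yaw (-6° from top, +5° from side), so I'll check it with the wrist camera from above.

```bash
cat >> h.py <<'E'
def down(a): return [0.,90.,a-90.]   # a = jaw axis angle in world (deg)
E
python3 - <<'E'
from bench import *
from bench import robot, vision, telemetry
from h import *
p=telemetry.current_eef_pos(); robot.movel([p[0],p[1],0.33],speed=0.3)
print(telemetry.current_time_s())
robot.goto([0.44,-0.03,0.30],down(90)); print(telemetry.current_time_s(),telemetry.current_joint_pos())
robot.wait(0.2)
f=vision.grab_frame("wrist"); np.savez("w1.npz",**f); cv2.imwrite("pics/w1.png",f["pixels"])
w=cloud(f)
K=w[...,2]
m=(K>0.098)&(K<0.114)&(abs(w[...,0]-.49)<.05)&(abs(w[...,1]-.016)<.045)
p=w[m][:,:2]; print("bar",np.median(w[m],0),m.sum(),cv2.minAreaRect((p*1000).astype(np.float32)))
m=(K>0.115)&(K<0.145)&(abs(w[...,0]-.482)<.04)&(abs(w[...,1]+.14)<.04)
p=w[m]; print("ball",np.median(p,0),p.max(0),len(p),cv2.minEnclosingCircle((p[:,:2]*1000).astype(np.float32)))
m=(K>0.072)&(K<0.09)&(abs(w[...,0]-.5)<.06)&(abs(w[...,1]+.14)<.06)
p=w[m]; print("blk",cv2.minAreaRect((p[:,:2]*1000).astype(np.float32)))
m=(K>0.07)&(K<0.085)&(abs(w[...,0]-.49)<.05)&(abs(w[...,1]-.016)<.045)
p=w[m]; print("disc",cv2.minEnclosingCircle((p[:,:2]*1000).astype(np.float32)),len(p))
print(telemetry.current_contact_force(),telemetry.current_torque())
E
```

```text
0.7417
3.05 [-5.33617687e+00  2.98465667e+00  9.44879968e+01  1.34264561e-02
  8.25259502e+01 -9.53860634e+01]
bar [0.49052576 0.01520168 0.10721654] 366 ((492.55706787109375, 15.807602882385254), (14.104635238647461, 46.350887298583984), 85.93476104736328)
ball [ 0.48149448 -0.13780382  0.13541444] [ 0.49460988 -0.12756227  0.14080807] 343 ((483.60711669921875, -139.8831024169922), 12.9348783493042)
blk ((507.7880859375, -138.35633850097656), (70.0005874633789, 50.59580612182617), 5.637226104736328)
disc ((492.2161560058594, 15.630403518676758), 25.701486587524414) 623
[-0.18533605 -0.50425749 -0.24978422] [-0.00072027 -0.04695891  0.00703703]
```

View pics/w1.png

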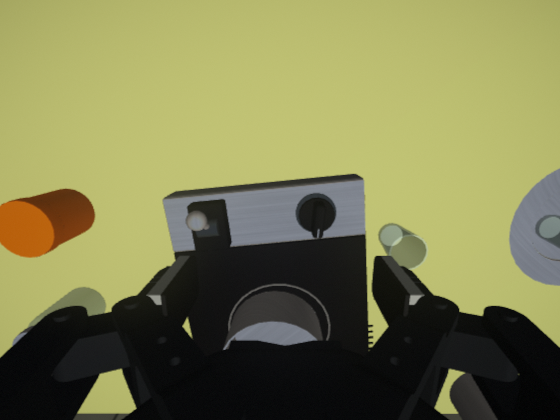

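The wrist view shows the knob at about (317, 213), the toggle ball at (197, 220) still at off, and the glasses clear of both. The bar is at (0.492, 0.016) with yaw about -5°. Now I'll grasp it.

```bash
python3 - <<'E'
from bench import robot, jaws, vision, telemetry
from h import *
T=telemetry
robot.goto([0.4918,0.0157,0.16],down(85)); 
print(T.current_time_s())
r=robot.movel([0.4918,0.0157,0.0815],speed=0.1,until_force=6); print(r,T.current_eef_pos(),T.current_contact_force(),T.current_torque())
jaws.gripper_close(); robot.wait(0.2)
print(T.current_time_s(),T.current_width(),T.current_eef_pos(),T.current_contact_force(),T.current_torque(), T.current_joint_efforts(),T.current_joint_pos())
f=vision.grab_frame("side"); cv2.imwrite("pics/s2.png",cv2.resize(f["pixels"][120:320,180:400],None,fx=3,fy=3)); 
E
```

```text
3.9667
False [0.49249023 0.01562531 0.08230306] [ 1.88349616 -0.40282796 -0.84991616] [-0.01902816 -0.02679778  0.01438186]
5.8667 -5.4420564887734744e-05 [0.49179672 0.01569456 0.08148154] [ 0.10173195 -0.77094164 -1.12886854] [-0.01784745  0.0393647   0.03224524] [ 1.00592868e-03 -3.61309040e+01 -1.91060114e+01 -5.14473584e-05
  5.02865678e-04 -3.37074061e-05] [ 4.88191475e-01  1.71909896e+01  1.09989005e+02  7.47546603e-04
  5.28217346e+01 -8.45108386e+01]
```

View pics/s2.png

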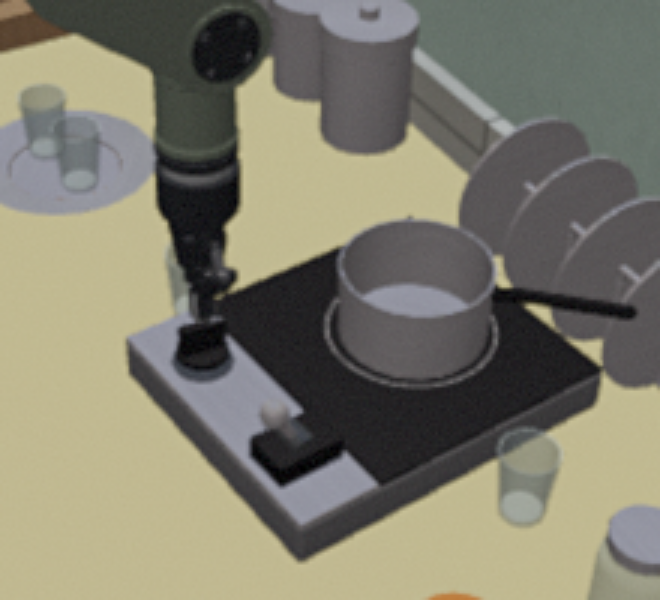

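The gripper reads zero opening, so it may have missed the bar. I'll check before moving.

```bash
python3 - <<'E'
from bench import robot, jaws, vision, telemetry as T
from h import *
f=vision.grab_frame("wrist"); cv2.imwrite("pics/w3.png",f["pixels"]); np.savez("w3.npz",**f)
f=vision.grab_frame("side"); cv2.imwrite("pics/s3.png",cv2.resize(f["pixels"][190:260,215:295],None,fx=8,fy=8,interpolation=cv2.INTER_CUBIC)); np.savez("s3.npz",**f)
w=cloud(f)
K=f["camera_matrix"];Ti=np.linalg.inv(f["pose"])
for p in ([0.4918,.0157,.0815],[0.4918,.0157,.107],[0.4918,.0157,.13]):
    q=Ti[:3,:3]@p+Ti[:3,3]; print(p,(K@q/q[2])[:2])
for v in range(200,250,4): print(v,np.round(w[v,236:256:3].tolist(),3)[:, [0,1,2]].tolist())
E
```

```text
[0.4918, 0.0157, 0.0815] [247.61689989 233.71572413]
[0.4918, 0.0157, 0.107] [247.41449523 226.92720813]
[0.4918, 0.0157, 0.13] [247.22797    220.67127722]
200 [[0.575, 0.273, -0.002], [0.474, 0.026, 0.202], [0.471, 0.001, 0.22], [0.478, -0.004, 0.221], [0.479, -0.019, 0.231], [0.487, -0.021, 0.23], [0.494, -0.023, 0.228]]
204 [[0.528, 0.168, 0.071], [0.474, 0.027, 0.188], [0.47, -0.001, 0.209], [0.479, 0.0, 0.205], [0.477, -0.023, 0.221], [0.485, -0.023, 0.218], [0.491, -0.03, 0.221]]
208 [[0.517, 0.146, 0.074], [0.48, 0.041, 0.162], [0.474, 0.009, 0.186], [0.481, 0.005, 0.187], [0.482, -0.012, 0.198], [0.483, -0.027, 0.209], [0.489, -0.034, 0.211]]
212 [[0.519, 0.152, 0.054], [0.522, 0.135, 0.065], [0.479, 0.021, 0.162], [0.477, -0.002, 0.179], [0.494, 0.014, 0.162], [0.478, -0.037, 0.204], [0.484, -0.042, 0.205]]
216 [[0.54, 0.2, -0.005], [0.523, 0.139, 0.046], [0.528, 0.127, 0.052], [0.481, 0.006, 0.158], [0.477, -0.022, 0.18], [0.477, -0.04, 0.193], [0.487, -0.037, 0.187]]
220 [[0.53, 0.178, -0.002], [0.524, 0.142, 0.027], [0.528, 0.13, 0.034], [0.482, 0.009, 0.141], [0.488, 0.0
[... 511 characters left out ...]
005, 0.094], [0.508, 0.007, 0.088]]
236 [[0.468, 0.045, 0.06], [0.47, 0.028, 0.073], [0.472, 0.011, 0.085], [0.482, 0.012, 0.08], [0.489, 0.008, 0.08], [0.498, 0.007, 0.077], [0.504, 0.001, 0.079]]
240 [[0.461, 0.03, 0.059], [0.467, 0.022, 0.063], [0.467, 0.002, 0.079], [0.475, -0.001, 0.078], [0.483, -0.005, 0.078], [0.491, -0.006, 0.075], [0.5, -0.007, 0.072]]
244 [[0.454, 0.015, 0.059], [0.462, 0.012, 0.058], [0.47, 0.008, 0.057], [0.477, 0.005, 0.057], [0.483, -0.002, 0.06], [0.49, -0.008, 0.061], [0.497, -0.012, 0.062]]
248 [[0.449, 0.006, 0.053], [0.455, -0.002, 0.057], [0.462, -0.008, 0.059], [0.469, -0.011, 0.058], [0.476, -0.018, 0.06], [0.484, -0.019, 0.058], [0.489, -0.03, 0.065]]
```

View pics/w3.png

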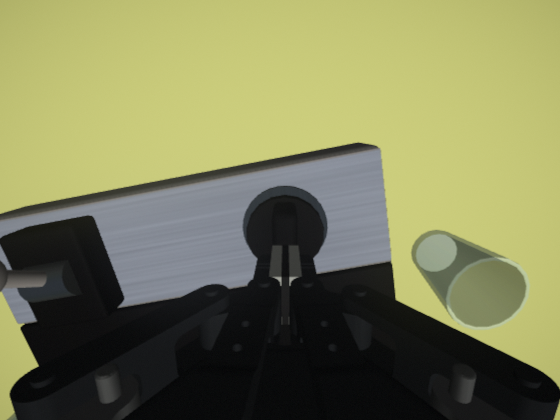

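View pics/s3.png

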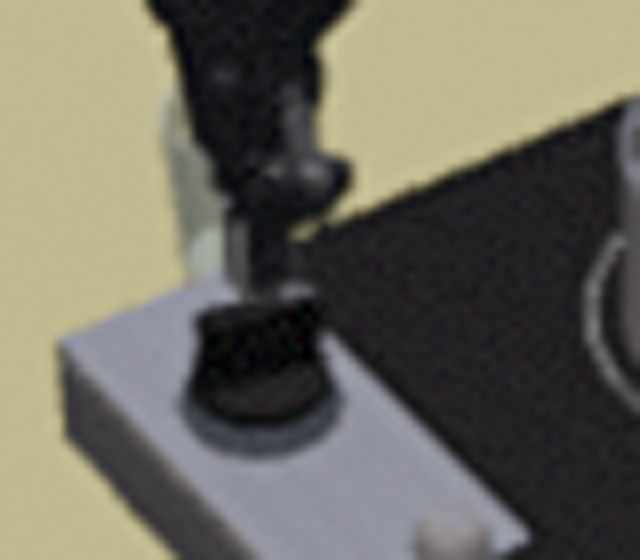

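```bash
python3 - <<'E'
from h import *
f=load("w3.npz"); w=cloud(f); print(np.round(f["pose"],3).tolist())
for v in range(236,300,5): print(v,np.round(w[v,[268,274,279,285,291,297,303]],3).tolist())
f=load("s3.npz"); w=cloud(f)
for v in range(214,232,1): print(v,np.round(w[v,[244,246,248,250,252]],3).tolist())
E
```

```text
[[0.087, 0.96, 0.265, 0.426], [0.996, -0.084, -0.023, 0.022], [0.0, 0.266, -0.964, 0.258], [0.0, 0.0, 0.0, 1.0]]
236 [[0.492, 0.005, 0.077], [0.482, 0.011, 0.107], [0.482, 0.014, 0.108], [0.482, 0.017, 0.107], [0.482, 0.021, 0.107], [0.494, 0.024, 0.078], [0.494, 0.028, 0.077]]
241 [[0.496, 0.005, 0.077], [0.485, 0.011, 0.107], [0.484, 0.014, 0.108], [0.485, 0.017, 0.107], [0.485, 0.02, 0.107], [0.497, 0.024, 0.077], [0.497, 0.028, 0.078]]
246 [[0.499, 0.005, 0.078], [0.482, 0.012, 0.121], [0.482, 0.014, 0.121], [0.482, 0.017, 0.121], [0.482, 0.02, 0.121], [0.483, 0.023, 0.121], [0.501, 0.028, 0.078]]
251 [[0.503, 0.004, 0.077], [0.481, 0.012, 0.128], [0.482, 0.015, 0.128], [0.482, 0.017, 0.128], [0.483, 0.02, 0.127], [0.482, 0.023, 0.128], [0.504, 0.028, 0.078]]
256 [[0.485, 0.009, 0.125], [0.482, 0.012, 0.133], [0.482, 0.015, 0.134], [0.482, 0.017, 0.133], [0.482, 0.02, 0.134], [0.483, 0.023, 0.132], [0.487, 0.026, 0.125]]
261 [[0.485, 0.009, 0.13], [0.482, 0.013, 0.139], [0.481, 0.015, 0.14], [0.482, 0.017, 0.139], [0.482, 0.02, 0.139], [0.482, 0.023, 0.139], [0.487, 0.026, 0.13]]
[... 2593 characters left out ...]
8, 0.012, 0.118], [0.482, 0.004, 0.123], [0.486, 0.001, 0.124], [0.496, 0.007, 0.115], [0.505, 0.013, 0.107]]
227 [[0.507, 0.072, 0.058], [0.486, 0.013, 0.111], [0.496, 0.021, 0.101], [0.499, 0.013, 0.106], [0.504, 0.011, 0.105]]
228 [[0.482, 0.018, 0.106], [0.487, 0.015, 0.105], [0.492, 0.013, 0.105], [0.497, 0.01, 0.105], [0.503, 0.01, 0.103]]
229 [[0.481, 0.016, 0.103], [0.484, 0.009, 0.107], [0.49, 0.009, 0.105], [0.495, 0.006, 0.105], [0.501, 0.006, 0.103]]
230 [[0.479, 0.012, 0.104], [0.484, 0.009, 0.104], [0.49, 0.008, 0.102], [0.495, 0.007, 0.101], [0.501, 0.006, 0.099]]
231 [[0.479, 0.012, 0.1], [0.482, 0.006, 0.103], [0.49, 0.009, 0.098], [0.495, 0.007, 0.097], [0.5, 0.003, 0.098]]
```

The side and wrist depth agree that the finger tips are at z≈0.118 while the reported TCP is 0.0815. The real tips therefore sit about 36.5 mm above the reported TCP, and the fingers shut above the bar without touching it. I'll open, descend by that offset with a force guard, and grip again.

```bash
cat >> h.py <<'E'
DZ=0.0365  # true finger-tip z = reported TCP z + DZ (measured by two cameras)
E
python3 - <<'E'
from bench import robot, jaws, vision, telemetry as T
from h import *
jaws.ungrasp()
r=robot.movel([0.4918,0.0157,0.0835-DZ],speed=0.05,until_force=5); print(r,T.current_eef_pos(),T.current_contact_force(),T.current_time_s())
if not r:
    jaws.gripper_close(); robot.wait(0.1)
print(T.current_time_s(),T.current_width(),T.current_eef_pos(),T.current_contact_force(),T.current_torque())
f=vision.grab_frame("wrist"); cv2.imwrite("pics/w4.png",f["pixels"]); np.savez("w4.npz",**f)
f=vision.grab_frame("side"); cv2.imwrite("pics/s4.png",cv2.resize(f["pixels"][190:260,215:295],None,fx=8,fy=8,interpolation=cv2.INTER_CUBIC)); np.savez("s4.npz",**f)
E
```

```text
False [0.49207099 0.01571249 0.04713008] [ 0.19918998 -0.12432569  0.38642441] 7.6417
8.3917 0.01279587576868104 [0.49185303 0.01561995 0.04709123] [-1.2227538  -0.05612774  1.20781892] [-0.10716239  0.02926445  0.19792706]
```

View pics/w4.png

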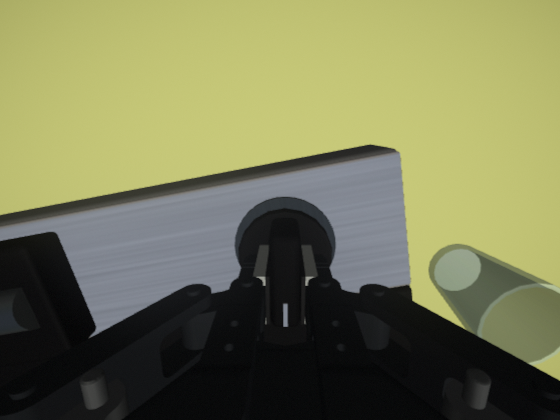

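View pics/s4.png

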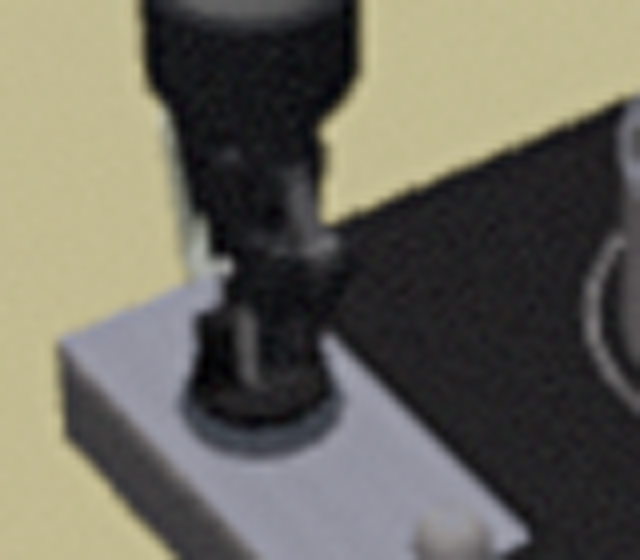

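The wrist view shows the pads at (262, 262) and (308, 262) straddling the bar, and the width of 12.8 mm confirms it is held. Now I'll turn clockwise in small wrist steps, watching the moment about z.

```bash
python3 - <<'E'
from bench import robot, jaws, vision, telemetry as T
from h import *
q0=np.array(T.current_joint_pos(),float); q=q0.copy(); out=[]
for i in range(52):
    q[5]+=2.0; robot.set_joints(q.tolist())
    t=T.current_torque()[2]; F=np.array(T.current_contact_force())
    out.append((i+1)*2); print((i+1)*2,round(T.current_time_s(),2),round(t,3),np.round(F,1).tolist())
    if (t<-0.03 and i>8) or abs(t)>0.6 or np.linalg.norm(F)>20: break
np.save("q0.npy",q0)
E
```

```text
2 8.74 0.236 [-0.4, -0.1, 1.2]
4 8.99 0.284 [-1.2, -1.0, 1.4]
6 9.24 -0.012 [-1.0, -1.4, 2.8]
8 9.49 0.178 [-1.0, -0.5, 1.8]
10 9.74 0.076 [-1.9, -1.2, 2.3]
12 9.99 0.177 [-1.5, -1.1, 2.1]
14 10.24 0.281 [-0.9, -1.4, 0.9]
16 10.49 0.221 [-0.8, -1.3, 2.5]
18 10.74 0.133 [-1.9, -1.3, 1.8]
20 10.99 0.135 [-1.5, -2.1, 2.8]
22 11.24 0.304 [-0.5, -2.4, 2.2]
24 11.49 0.08 [-1.6, -3.3, 1.9]
26 11.74 0.192 [-0.9, -1.7, 1.8]
28 11.99 0.047 [-1.7, -2.6, 2.3]
30 12.24 0.245 [-1.8, -2.2, 2.3]
32 12.49 0.288 [-0.6, -2.5, 2.3]
34 12.74 0.187 [-1.9, -2.5, 2.3]
36 12.99 0.204 [-1.9, -2.7, 2.5]
38 13.24 0.097 [-1.1, -3.6, 1.8]
40 13.49 -0.107 [-1.9, -3.4, 1.7]
```

```bash
cat > step.py <<'E'
import sys
from bench import robot, jaws, vision, telemetry as T
from h import *
q0=np.load("q0.npy"); q=np.array(T.current_joint_pos(),float); q[:5]=q0[:5]
def rd(n=4):
    a=[]
    for _ in range(n):
        a.append(T.current_torque()[2]); robot.wait(0.02)
    return np.round(a,3)
step,n,lo,hi=map(float,sys.argv[1:5])
print("now",round(q[5]-q0[5],2),rd())
ang=round(q[5]-q0[5],0)
for i in range(int(n)):
    ang+=step; q[5]=q0[5]+ang; robot.set_joints(q.tolist())
    a=rd(); print(ang,round(T.current_time_s(),2),a.mean().round(3),a,np.round(T.current_contact_force(),1).tolist())
    if a.mean()<lo or a.mean()>hi or a.max()>0.65: break
E
python3 step.py 1 6 -0.6 0.4
```

```text
now 39.97 [-0.107 -0.1   -0.119 -0.101]
41.0 13.88 0.156 [0.163 0.159 0.124 0.176] [-2.1, -4.6, 2.2]
42.0 14.19 0.22 [0.252 0.18  0.213 0.233] [-2.6, -3.1, 1.5]
43.0 14.51 0.066 [0.087 0.06  0.052 0.067] [-2.9, -3.9, 1.5]
44.0 14.82 -0.011 [-0.005  0.007 -0.045 -0.001] [-3.7, -5.2, 1.6]
45.0 15.14 -0.007 [-0.035  0.026 -0.003 -0.017] [-2.7, -4.6, 1.9]
46.0 15.46 -0.039 [-0.009 -0.059 -0.031 -0.056] [-2.8, -5.0, 1.2]
```

Those dips are stick-slip and weren't sustained, so I'll keep going.

```bash
python3 step.py 1 12 -0.22 0.45
```

```text
now 46.02 [-0.095 -0.073 -0.065 -0.017]
47.0 15.84 -0.013 [ 0.021 -0.004 -0.042 -0.028] [-3.1, -5.0, 1.8]
48.0 16.16 0.057 [0.049 0.054 0.019 0.107] [-1.9, -4.3, 2.1]
49.0 16.48 0.18 [0.153 0.208 0.191 0.168] [-2.3, -4.6, 2.0]
50.0 16.79 0.285 [0.29  0.279 0.307 0.265] [-1.6, -3.8, 1.5]
51.0 17.11 0.392 [0.407 0.394 0.383 0.384] [-1.6, -5.0, 1.1]
52.0 17.43 0.516 [0.514 0.481 0.512 0.555] [-1.4, -4.6, 0.3]
```

The moment dipped to about zero over 43–48° and then rose steadily past the 0.35 N m drag limit, so this is the notch. I'll let go so the knob can centre itself, then measure its angle.

```bash
python3 step.py -1 3 -0.6 0.9; python3 - <<'E'
from bench import robot, jaws, vision, telemetry as T
from h import *
print("pre",T.current_width(),T.current_eef_pos(),np.round(T.current_tool_rot(),2))
f=vision.grab_frame("wrist"); 
def bar(f):
    w=cloud(f);K=w[...,2]
    m=(K>0.098)&(K<0.112)&(np.hypot(w[...,0]-.492,w[...,1]-.0157)<.03)
    p=w[m][:,:2]; return np.median(K[m]),m.sum(),cv2.minAreaRect((p*1000).astype(np.float32))
jaws.ungrasp(); robot.wait(0.3)
p=T.current_eef_pos(); robot.movel([0.4918,0.0157,0.14],speed=0.2)
robot.wait(0.1)
print(T.current_time_s(),T.current_eef_pos())
f=vision.grab_frame("wrist"); np.savez("w5.npz",**f); cv2.imwrite("pics/w5.png",f["pixels"]); print(bar(f))
f=vision.grab_frame("top"); np.savez("t5.npz",**f); print(bar(f))
E
```

```text
now 51.98 [0.512 0.475 0.489 0.532]
51.0 17.81 0.182 [0.201 0.152 0.169 0.207] [-0.7, -4.1, -0.8]
50.0 18.12 0.035 [0.015 0.034 0.033 0.059] [-1.4, -5.4, -0.9]
49.0 18.44 -0.109 [-0.111 -0.108 -0.126 -0.092] [-1.2, -4.7, -0.9]
pre 0.012686488305680779 [0.49170534 0.01557197 0.04703778] [ -82.42   89.99 -136.41]
20.2083 [0.49048279 0.01569027 0.13836374]
(np.float64(0.10716496295064751), np.int64(1073), ((491.6108093261719, 16.40120506286621), (13.67449951171875, 45.294471740722656), 36.28666687011719))
(np.float64(nan), np.int64(0), ((0.0, 0.0), (0.0, 0.0), 0.0))
  return _methods._mean(a, axis=axis, dtype=dtype,
  ret = ret.dtype.type(ret / rcount)
```

View pics/w5.png

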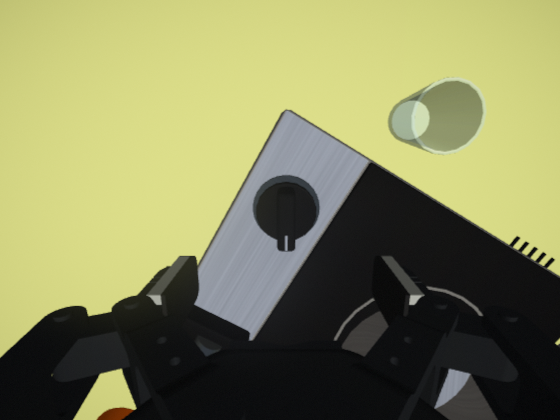

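The wrist view shows the bar at (287, 215) with yaw -53.7°, about 49.5° clockwise of its start and settled in the notch. I'll push the freely centred knob down with closed fingers, slowly and with a 10 N limit.

```bash
python3 - <<'E'
from bench import robot, jaws, vision, telemetry as T
from h import *
jaws.gripper_close()
robot.movel([0.4917,0.0158,0.113-DZ],speed=0.1); robot.wait(0.15)
print(T.current_time_s(),T.current_eef_pos()[2]+DZ,T.current_contact_force(),T.current_width())
r=robot.movel([0.4917,0.0158,0.097-DZ],speed=0.01,until_force=10)
print(r,T.current_time_s(),T.current_eef_pos()+np.array([0,0,DZ]),T.current_contact_force(),T.current_torque())
E
```

```text
22.0083 0.11371490847574489 [-0.66744145  0.05296655  0.62272316] -0.00012895043575123313
True 23.05 [0.49186648 0.01577281 0.10275542] [ 0.2497598  -0.2019336   4.51229406] [-0.04528247  0.111087   -0.01721682]
```

```bash
cat >> h.py <<'E'
def bar(f,lo=0.094):
    w=cloud(f);K=w[...,2]
    m=(K>lo)&(K<0.112)&(np.hypot(w[...,0]-.492,w[...,1]-.0157)<.03)
    p=w[m][:,:2]; return np.median(K[m]),int(m.sum()),cv2.minAreaRect((p*1000).astype(np.float32))
E
python3 - <<'E'
from bench import robot, jaws, vision, telemetry as T
from h import *
robot.movel([0.4917,0.0158,0.14],speed=0.2); robot.wait(0.1)
f=vision.grab_frame("wrist"); np.savez("w6.npz",**f); cv2.imwrite("pics/w6.png",f["pixels"]); print(bar(f),T.current_time_s())
for n in("w5.npz","w6.npz"):
    w=cloud(load(n)); K=w[...,2]; r=np.hypot(w[...,0]-.492,w[...,1]-.0157)
    print(n,"disc",np.median(K[(r<.025)&(K>.065)&(K<.085)]),"strip",np.median(K[(r<.06)&(r>.03)&(K>.05)&(K<.068)]),"bar",np.median(K[(r<.03)&(K>.09)&(K<.115)]))
E
```

```text
(np.float64(0.10028949651593497), 963, ((491.0224914550781, 17.636104583740234), (13.50135612487793, 42.67124938964844), 35.9422492980957)) 23.7167
w5.npz disc 0.07746418098518351 strip 0.06055746224324343 bar 0.1071397181245934
w6.npz disc 0.07061261040473038 strip 0.06057635735995148 bar 0.10027231459001143
```

The bar top went from 107.1 to 100.3 mm and the disc dropped 6.9 mm, so the knob is fully down. Next is the toggle: I'll push the ball along the plate's +x with closed fingers.

```bash
python3 - <<'E'
from bench import robot, jaws, vision, telemetry as T
from h import *
y=np.radians(5.7); u=np.array([np.cos(y),np.sin(y)]); b=np.array([0.4836,-0.1399])
P=lambda s,z:[*(b+s*u),z-DZ]
robot.goto(P(-0.045,0.19),down(95.7)); print(T.current_time_s())
robot.movel(P(-0.045,0.113),speed=0.12); robot.wait(0.1); print(T.current_eef_pos(),T.current_contact_force())
r=robot.movel(P(0.027,0.113),speed=0.04,until_force=9)
e=np.array(T.current_eef_pos()); print(r,T.current_time_s(),"s=",(e[:2]-b)@u,T.current_contact_force())
robot.wait(0.1)
f=vision.grab_frame("wrist"); cv2.imwrite("pics/w7.png",f["pixels"]); np.savez("w7.npz",**f)
E
```

```text
24.975
[ 0.43959807 -0.14455272  0.07732643] [-0.85209825 -0.0331617   0.06461796]
True 27.525 s= 0.022699067917869787 [ 0.07152317  0.12386609 -0.23192838]
```

View pics/w7.png

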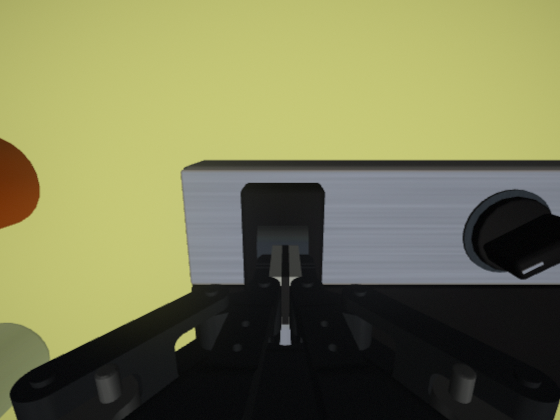

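The toggle ball is hidden behind the fingers, which are at (285, 260), and the push stopped on force at s=22.7 mm, close to the expected 24 mm. I'll back off and check everything.

```bash
python3 - <<'E'
from bench import robot, jaws, vision, telemetry as T
from h import *
y=np.radians(5.7); u=np.array([np.cos(y),np.sin(y)]); b=np.array([0.4836,-0.1399])
P=lambda s,z:[*(b+s*u),z-DZ]
robot.movel(P(-0.03,0.113),speed=0.12); robot.movel(P(-0.045,0.25),speed=0.2)
robot.goto([0.35,-0.05,0.30],down(90)); robot.wait(0.2)
for n in("wrist","side","top"):
    f=vision.grab_frame(n); np.savez(n+"8.npz",**f); cv2.imwrite(f"pics/{n}8.png",f["pixels"])
    w=cloud(f);K=w[...,2]
    m=(K>0.112)&(K<0.15)&(np.hypot(w[...,0]-.507,w[...,1]+.138)<.05); p=w[m]
    if len(p): 
        c,r=cv2.minEnclosingCircle((p[:,:2]*1000).astype(np.float32)); d=(np.array(c)/1000-b)@u; print(n,"ball",c,r,"travel",d,p[:,2].max())
    print(n,"bar",bar(f)) if n!="top" else None
    if n!="wrist":
        g=load(n+"0.npz"); w0=cloud(g); df=np.abs(f["pixels"].astype(int)-g["pixels"]).max(2)
        cv2.imwrite(f"pics/{n}8d.png",np.clip(df*4,0,255).astype(np.uint8))
print(T.current_time_s(),T.current_contact_force())
E
```

```text
wrist bar (np.float64(0.10007290358848264), 258, ((489.18048095703125, 19.224191665649414), (13.694003105163574, 36.92832565307617), 36.81491470336914))
side ball (527.1644287109375, -139.21975708007812) 14.469427108764648 travel 0.043416588997568666 0.13762120395070465
side bar (np.float64(0.09713476291622725), 63, ((488.896484375, 12.300276756286621), (16.90790557861328, 45.048152923583984), 34.073997497558594))
top ball (530.7628173828125, -136.18411254882812) 13.167466163635254 travel 0.04729868514355767 0.1424638551521733
30.1167 [-0.27149564 -0.33389931  0.67462614]
```

View pics/side8.png

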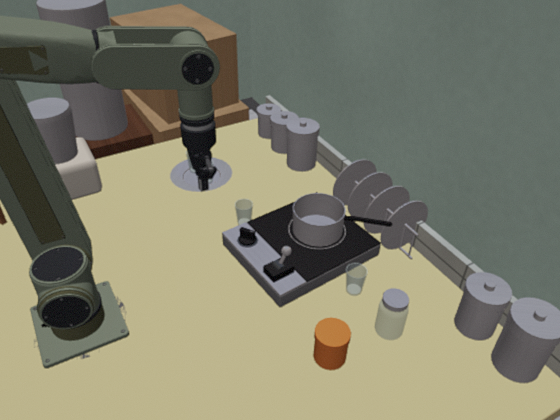

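View pics/top8.png

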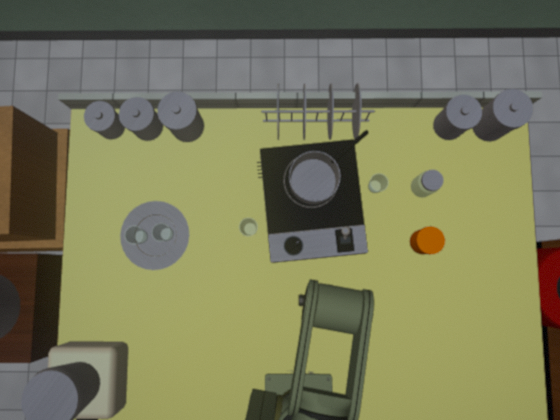

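View pics/wrist8.png

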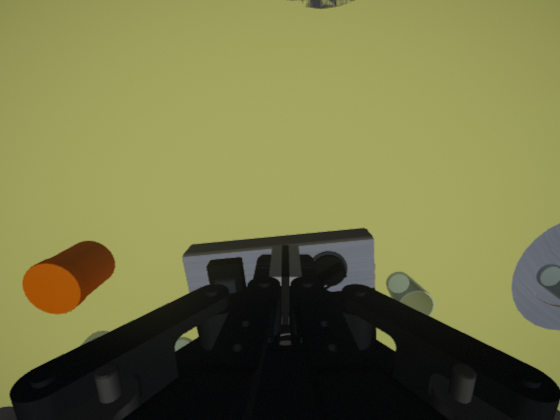

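View pics/side8d.png

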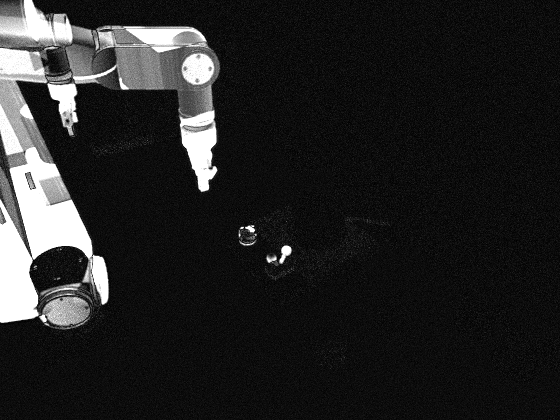

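```bash
python3 - <<'E'
from h import *
y=np.radians(5.7); u=np.array([np.cos(y),np.sin(y)])
for n in("side","top"):
    c=[]
    for k in "08":
        w=cloud(load(n+k+".npz"));K=w[...,2]
        m=(K>0.116)&(K<0.15)&(np.hypot(w[...,0]-.507,w[...,1]+.138)<.05); c.append(np.array(cv2.minEnclosingCircle((w[m][:,:2]*1000).astype(np.float32))[0]))
    d=(c[1]-c[0])@u; print(n,"travel mm",d,"rad",0.5+np.arcsin(min(1,(d/50-np.sin(.5)))))
E
```

```text
side travel mm 47.550415410741 rad 0.9910848043731106
top travel mm 47.897778892963935 rad 0.998979868012892
```

Both cameras put the toggle at about 0.99 rad. The knob is down, the side-view difference shows nothing moved but the knob, toggle and arm, and the arm is clear. I'm handing the job in.

```bash
python3 -c "
from bench import job_done, telemetry as T
print(T.current_time_s(),T.current_contact_force()); job_done()"
```

```text
30.1167 [-0.27149564 -0.33389931  0.67462614]
the job is handed in; nothing more can be done
```

The knob is pushed fully down in the keep-warm notch and the toggle is over at on. I handed the job in at about 30 s; no verdict is reported.

- **Knob:** I turned it clockwise by feel. The moment dipped at about 43–47° and then rose past the normal drag, which marked the notch. Let go, the knob settled about 49.5° (0.86 rad) from its start. I pushed it down with closed fingers, set to stop at a 10 N change, and its top dropped 6.9 mm.
- **Toggle:** I pushed it away from the robot only after checking the knob was down. The ball travelled 47.6 mm (side camera) and 47.9 mm (top camera), or about 0.99 rad.
- **Final checks:** The last wrist picture still showed the knob down, with the bar top at 100.1 mm. Comparing start and end side views, only the knob, the toggle and the arm had moved. The arm's last position covers part of the tray in that view, but the tray and its two glasses look unmoved in the top view. The arm was clear of everything.

**What disagreed along the way:**
- **First grasp:** It closed on air above the bar, touching nothing. The camera depth showed the finger tips about 36.5 mm higher than the reported TCP, so I corrected for that in all later moves.
- **Bar yaw:** The first top (-6°) and side (+5°) estimates differed; the wrist camera (-4°) and the grasp supported about -5°.
- **False dip:** A brief moment reversal at 40° was not sustained, so I treated it as stick-slip and turned on.

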